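Leak-test a sensor head: set it on the pad and open the air valve to the set point

TASK

Stand the loose aluminium sensor head upright on the round rubber pad of the test pedestal, lowered right down in the grip, not dropped, and centred so that its foot overhangs the pad nowhere, and let go of it. Then open the test-air valve by turning its lever until the lever lies centrally over the dark set-point tab on the dial. Do not open the valve while the pad is empty, do not shift the tab, and leave the flange and the spanner where they are.

Things in the scene. Friction and masses are not known exactly. Their poses are not given: they have to be found in the camera images.
- head_centre (a point): Centre (half-way up) of the loose sensor head, 0.2 to 0.35 kg: an upright aluminium cylinder, 54 mm diameter, 60 mm high (the top 14 mm a screw cap of 52 mm), standing on its flat foot on the bench. A steel cable gland, 21 mm thick, sticks out sideways along +x, axis 22 mm above the foot, end 44 mm from the head's axis. z is up. Fingers closing along y miss the gland.
- head_foot (a point): Centre of the underside of the same head, 30 mm below head_centre, same axes.
- pad_top (a point): Centre of the top face of the rubber pad of the fixed test pedestal: a level flat disc 66 mm in diameter, its top 30 mm above the bench, on a steel base 90 mm in diameter and 10 mm thick. A small brass pipe stub below the pad's rim points along +x. Which way the gland points on the pad does not matter.
- valve_axis (a point): Point on the upright turning axis of the fixed ball valve, 69 mm above the bench, level with the lever's middle. 110 mm square steel base, 10 mm thick; brass body; level aluminium dial, 120 mm diameter, top at 42 mm, black ticks every 10 degrees; the lever turns above it. The closed lever points along -x of this point; z is up.
- lever_grip (a point): Middle of the lever's grip, 100 mm from the valve axis, 69 mm above the bench. The lever is a level straight bar reaching 125 mm from the axis; its black rubber sleeve, 14 mm wide and high, spans 60 to 125 mm. Beyond 68 mm from the axis only the base's corners and the bench lie below it. +x points outward along the lever.
- valve (a joint): Opening angle of the lever in rad: 0 closed (lever along the stand's -x), growing counter-clockwise seen from above, to stops at 0 and 1.571. It stays where it is left; turning it takes about 0.25 N m (2.5 N at the grip).
- tab_end (a point): Outer end of the set-point tab, mid-width, on its top: 68 mm from the valve axis, 46 mm above the bench. The tab is a flat dark steel strip 24 mm wide, 4 mm thick, lying on the dial and reaching 8 mm past its rim; +x points outward along it. The lever passes freely 16 mm above it. It is stiff (2 N m) and must not be shifted.
- setpoint (a joint): Angle of the set-point tab in rad, measured from closed like the valve's: the lever is in line with the tab when joint valve equals joint setpoint.
- flange_centre (a point): Bystander: loose steel flange, disc 72 mm in diameter and 10 mm thick with a 28 mm stub on it, 40 mm high in all; the point is its centre, half-way up.
- spanner: Bystander: loose steel spanner lying flat on the bench; origin at the middle of its underside.
There are look-alikes about, which are no part of the job. What is shaped like the part that bears head_centre but pink or red is not meant. What is shaped like the part that bears valve_axis but orange is not meant.

How it is judged:
On the way, in this order (a step that is already met when the one before it is completed fails the run):
1. the head is lowered over the middle of the pad in the grip, to within 5 mm of it (not dropped onto it) (horizontal distance between head_foot and pad_top below 0.012 m and z of head_foot in the frame of pad_top between -0.003 and 0.005 m and contact force between the fingers and head above 0.5 N), for 0.05 s.
2. the head stands centred on the pad, its foot within it, and has been let go (horizontal distance between head_foot and pad_top below 0.006 m and z of head_foot in the frame of pad_top between -0.003 and 0.003 m and angle between head_foot's own z axis and vertical below 0.06 rad and contact force between the fingers and head below 0.1 N), for 0.2 s.
3. the lever lies in line with the set-point tab (angle between the x axis of lever_grip and the x axis of tab_end, either way round below 0.08 rad), for 0.2 s.
At the end, for the whole second after the job is handed in: The head stands upright on the pad, released and at rest, its axis within 6 mm of the pad's centre (no overhang), and the valve lever is at rest within 0.08 rad (4.6 degrees) of the set-point tab (all of step 2 and angle between the x axis of lever_grip and the x axis of tab_end, either way round below 0.08 rad and velocity of joint valve between -0.03 and 0.03 rad/s and linear speed of head below 0.02 m/s); the robot touches nothing.
It fails at once if the valve is opened (beyond 0.35 rad) while the head is not on the pad (value of joint valve above 0.35 rad and horizontal distance between head_foot and pad_top above 0.02 m).
It fails at once if the head is dropped or slammed onto the pedestal (over 60 N) (contact force between head and pedestal above 60 N).
It fails at once if the set-point tab is shifted by more than 4 mm (distance of tab_end from where it was at the start of the episode above 0.004 m).
It fails at once if the flange or the spanner is moved by more than 15 mm (distance of any of flange_centre, spanner from where it was at the start of the episode above 0.015 m).
It also fails if it takes over 58 s, if anything falls off the work surface, if the arm or the gripper's body presses on something with over 40 N, if the wrist force passes 120 N, or if a joint passes its speed limit or range.

ROBOT

A 6-joint arm with a two-finger parallel gripper is mounted at the origin on the work surface. World frame = base frame: x ahead of the robot, y to its left, z up, the work surface at z = 0. Lengths are in m, angles in rad, forces in N, time in s.
With the tool pointing down it reaches from about 0.35 to 0.975 m from the base axis. Payload 17.4 kg.
Tool frame: the origin (TCP) lies midway between the tips of the shut fingers; the grasp point (between the pads) lies 19 mm behind it; z points along the fingers, y is the line along which they close (so a half turn about z gives the same grasp; the last joint's range is limited). The gripper opens to 85 mm and grips with 20 to 120 N. Pads are 22 mm wide; open, the fingers measure 114 mm over their backs; the gripper's body (76 mm by 85 mm) begins 54 mm behind the grasp point. The pads swing forward as they close: fully open they stand 13 mm farther back than shut.
Start: joints at [-1.362, 0.116, 1.442, -0, 1.584, -0.038], TCP at [0.165, -0.655, 0.231] pointing down, gripper open.
Joint ranges: [-2.83, 2.83], [-0.83, 2.19], [0.07, 2.5], [-1.14, 4.28], [0.01, 3], [-2.97, 2.97]. Speed limits (rad/s): [1.89, 1.89, 2.22, 3.14, 3.14, 3.14].

INTERFACE

Orientations are given as a unit quaternion [w, x, y, z].
In Python, from cell import manip, camera, get_calibration, order gives the robot as it stands. The module is installed in compiled form; this text tells all that it offers.
- The arm moves only by the shell command python3 -m creep 'ROWS' [OPENING] [FORCE]. ROWS is JSON, a list of rows, each a list of 2 entries, a list of its own where there are three numbers: the shift along the tool's x, y, z in units of 0.2 m (1.0 is 0.2 m), then the turn, a rotation vector about the tool's x, y, z in units of 180 degrees (1.0 is 180 degrees). A call has exactly 10 rows; each row is the pose to reach, as a shift and turn from the pose commanded when the call began, along the tool's axes at that moment, turning the shorter way round; what a row does not reach only later rows make up. A row lasts 1/10 s, in which the tool goes at most 50 mm and 8.59 degrees, less where a joint would pass 70% of its speed; a pose out of reach is approached as far as the arm can. A call with a number of a shift or a turn outside -1 to 1 is refused whole. A call with a gripper value outside its range is refused whole. OPENING is the opening, from -1 (shut) to 1 (fully open), set as the call begins (- or left out, the last holds). The fingers move at their own pace and stop on an object; FORCE is the grip in N (left out, the last holds). Time passes only in rows, so rows that repeat a pose let the fingers close, or fill a call up. It gives the time, the measured TCP pose, the force, the opening and the grip force at its end, in the units of the state.
- manip.state(): the state, without advancing time (a new reading comes with each control period).
- camera(name): name is "side" or "top"; returns (picture, depth): 384x512x3 uint8, red, green, blue; 384x512 float32, m along the optical axis (not along the pixel's ray), 0 where there is no reading.
- get_calibration(name): a dict with "fx", "fy", "cx", "cy" (pixels), "distortion" ([k1, k2, p1, p2, k3] as OpenCV has them; the pictures are not rectified), "camera_from_world" (4x4, takes a point from world to camera coordinates). Camera axes: x right, y up, looking along -z (the intrinsics and any distortion apply to the point x, -y, -z); pixel columns grow to the right and rows downward; lengths in m; the calibration is good to about 2 mm. A picture is of the moment at which its call begins. get_calibration takes no time and is no camera call.
- order.close_job(): hands the job in; it is judged then, once.
The state is a dict: "t": time; "joints": joint angles; "dq": joint speeds; "tau": joint torques, N m; "ee_pos": TCP position; "eef_rot": TCP orientation; "contact_force": force on the tool from outside, world axes, zero at the start; "moment": the same for the moment, N m; "grip_width": finger opening in m; "finger_force": force on a finger pad.
Only numpy, scipy, OpenCV 4.12 (cv2) and the standard library are available. Lean on these libraries where they do the work, as an engineer would, in place of code of your own. Each camera call takes 0.05 s, during which the arm holds its last target. There are 200 camera calls.

## Working session

There is one attempt and no reset: what is moved stays moved. The work goes in short steps, Python scripts to look and compute and a shell command to move; the robot and the scene stay as the last step left them, time stands still between calls to the robot, and variables do not carry over. Pictures are saved under pics/ and viewed, at most 10 in all, crops included, and the job is handed in when it is done.

```bash
mkdir -p pics; cat > h.py <<'E'
import numpy as np, cv2
from cell import manip, camera, get_calibration, order
def K(n):
    c=get_calibration(n); return c,np.array([[c["fx"],0,c["cx"]],[0,c["fy"],c["cy"]],[0,0,1.]]),np.array(c["distortion"],float)
def ray(n,uv):
    c,k,d=K(n); p=cv2.undistortPoints(np.array(uv,float).reshape(-1,1,2),k,d).reshape(-1,2)
    T=np.array(c["camera_from_world"]); R=T[:3,:3]; o=-R.T@T[:3,3]
    dirs=np.c_[p[:,0],-p[:,1],-np.ones(len(p))]@R
    return o,dirs
def plane(n,uv,z):
    o,d=ray(n,uv); s=(z-o[2])/d[:,2]; return o+d*s[:,None]
def cloud(n,dep):
    h,w=dep.shape; v,u=np.mgrid[:h,:w]; o,d=ray(n,np.c_[u.ravel(),v.ravel()])
    return (o+d*dep.reshape(-1,1)).reshape(h,w,3)
def proj(n,P):
    c,k,d=K(n);T=np.array(c["camera_from_world"]);q=np.array(P,float).reshape(-1,3)@T[:3,:3].T+T[:3,3]
    q=q*[1,-1,-1]; return cv2.projectPoints(q,np.zeros(3),np.zeros(3),k,d)[0].reshape(-1,2)
E
python3 - <<'E'
from h import *
for n in("top","side"):
    p,d=camera(n); cv2.imwrite(f"pics/{n}0.png",cv2.resize(p[:,:,::-1],(800,600),interpolation=cv2.INTER_CUBIC)); np.savez(f"{n}0.npz",p=p,d=d)
    o,_=ray(n,[[256,192]]); print(n,o, (d>0).mean())
s=manip.state(); print({k:np.round(v,3).tolist() for k,v in s.items()})
E
```

```text
top [0.35690744 0.00419782 1.03032596] 0.996063232421875
side [0.37070245 0.66433278 0.73151919] 0.9960835774739584
{'t': 0.1, 'joints': [-1.362, 0.116, 1.442, -0.0, 1.584, -0.038], 'dq': [0.0, -0.001, -0.002, 0.001, -0.0, -0.001], 'tau': [0.001, -73.366, -63.379, -0.0, 0.005, 0.0], 'ee_pos': [0.165, -0.654, 0.231], 'eef_rot': [-0.001, 0.992, 0.123, -0.0], 'contact_force': [0.601, -0.298, 0.185], 'moment': [-0.024, 0.013, 0.02], 'finger_force': 0.0, 'grip_width': 0.085}
```

View pics/top0.png

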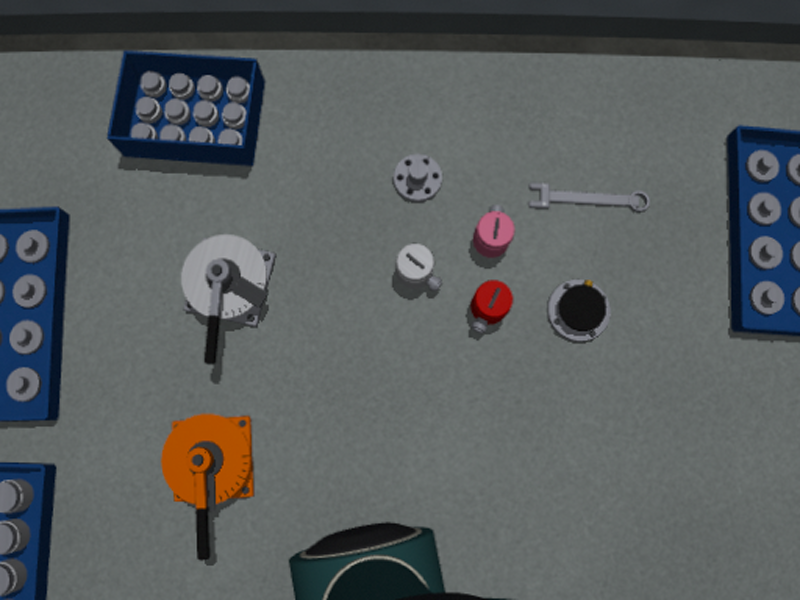

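View pics/side0.png

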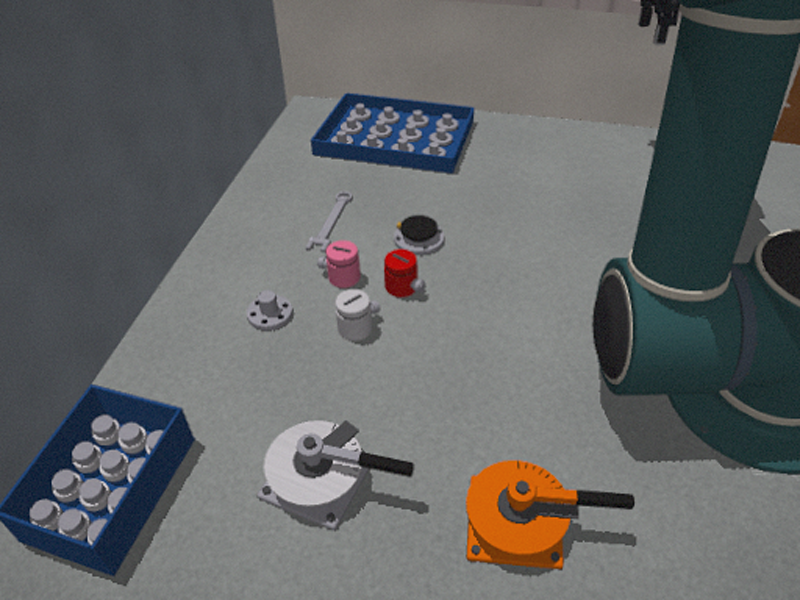

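The top view shows three head-shaped parts: grey/white at (415,265), pink at (493,234) and red at (492,302). The grey one is aluminium, so it is the head I want, with its gland toward (434,283). There are two valves, grey at (218,272) and orange at (200,460). The grey one is meant, with its lever towards (211,360) and a dark tab near (250,290). The pad is the black disc at (582,307), the flange is at (417,177) and the spanner at (590,198).

```bash
cat > m.py <<'E'
from h import *
T=np.load("top0.npz"); p=T["p"];d=T["d"]; C=cloud("top",d); S=1.5625
yy,xx=np.mgrid[:384,:512]
def near(u,v,r): return np.hypot(xx-u/S,yy-v/S)<r/S
hsv=cv2.cvtColor(p,cv2.COLOR_RGB2HSV); z=C[...,2]
def fit(m,n,zp):
    c=max(cv2.findContours(m.astype(np.uint8),cv2.RETR_EXTERNAL,cv2.CHAIN_APPROX_NONE)[0],key=cv2.contourArea)
    P=plane(n,c[:,0,:],zp)[:,:2]; A=np.c_[2*P,np.ones(len(P))]; s=np.linalg.lstsq(A,(P**2).sum(1),rcond=None)[0]
    return s[:2],np.sqrt(s[2]+s[:2]@s[:2])
print("table z",np.median(z[near(400,400,30)]))
mh=near(415,265,26)&(z>.053); print("head top",fit(mh,"top",.06), C[mh].mean(0))
g=near(434,283,16)&(z>.02)&(z<.045)&(np.hypot(C[...,0]-C[mh][:,0].mean(),C[...,1]-C[mh][:,1].mean())>.031); print("gland",g.sum(),C[g].mean(0))
mp=near(582,307,40)&(hsv[...,2]<60)&(z>.02); print("pad",fit(mp,"top",.03),C[mp].mean(0))
mv=near(225,277,60)&(z>.034)&(z<.055); print("dial",C[mv].mean(0))
ml=near(212,320,60)&(z>.058); print("lever",C[ml].mean(0), ml.sum())
for nm,u,v,r in(("pink",493,234,22),("red",492,302,22)):
    m=near(u,v,r)&(z>.05); print(nm,C[m].mean(0))
m=near(417,177,30)&(z>.005);print("flange",C[m].mean(0))
Sd=np.load("side0.npz"); ps=Sd["p"]; Cs=cloud("side",Sd["d"])
ms=(np.hypot(xx-355/S,yy-300/S)<24/S)&(Cs[...,2]>.055); print("side head top",fit(ms,"side",.06),Cs[ms].mean(0))
hs=cv2.cvtColor(ps,cv2.COLOR_RGB2HSV)
ms=(np.hypot(xx-419/S,yy-229/S)<26/S)&(hs[...,2]<60)&(Cs[...,2]>.022); print("side pad",fit(ms,"side",.03),Cs[ms].mean(0))
a=cv2.resize(p[120:240,100:190,::-1],None,fx=4.4,fy=4.4,interpolation=cv2.INTER_CUBIC)
b=cv2.resize(p[120:240,245:315,::-1],None,fx=4.4,fy=4.4,interpolation=cv2.INTER_CUBIC)
cv2.imwrite("pics/crop1.png",np.hstack([a,b])); print(a.shape,b.shape)
E
python3 m.py
```

```text
table z 0.00016857113644141997
head top (array([ 0.59582924, -0.01167307]), np.float64(0.02506304211771029)) [ 0.59428783 -0.01155317  0.06619401]
gland 48 [ 0.57206579 -0.04112959  0.02937033]
pad (array([ 0.54103036, -0.24510979]), np.float64(0.03210402480115953)) [ 0.54012163 -0.24409762  0.03423587]
dial [0.57701082 0.25043888 0.0427373 ]
lever [0.5203691  0.24235271 0.12268769] 586
pink [ 0.64101585 -0.12120346  0.06448272]
red [ 0.54351402 -0.11684022  0.07045462]
flange [ 0.73144429 -0.01463926  0.02393205]
side head top (array([ 0.59523758, -0.00648503]), np.float64(0.025125947784667254)) [0.59221019 0.00235782 0.06848821]
side pad (array([ 0.54020413, -0.23747817]), np.float64(0.03180609958994458)) [ 0.53994411 -0.23643021  0.03046712]
(528, 396, 3) (528, 308, 3)
```

View pics/crop1.png

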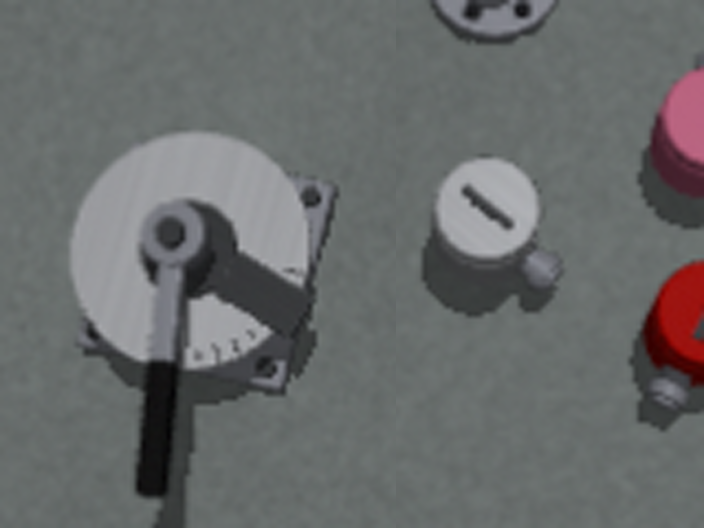

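The crop confirms it. The aluminium head has its gland pointing lower right, with the pink and red look-alikes beside it, and the grey valve has its dark tab about 60° counter-clockwise from the lever. Next I refine positions using only the far arcs with known radii, so side walls don't bias the fit.

```bash
cat > m2.py <<'E'
from h import *
from scipy.optimize import least_squares
S=1.5625; yy,xx=np.mgrid[:384,:512]
def arc(n,m,zp,R,half=80,px=0.0):
    o,_=ray(n,[[0,0]]); c=max(cv2.findContours(m.astype(np.uint8),cv2.RETR_EXTERNAL,cv2.CHAIN_APPROX_NONE)[0],key=cv2.contourArea)[:,0,:]
    P=plane(n,c,zp)[:,:2]; c0=P.mean(0)
    f=c0-o[:2]; a=np.arctan2(*(P-c0).T[::-1])-np.arctan2(f[1],f[0]); a=np.abs((a+np.pi)%(2*np.pi)-np.pi)
    Q=P[a<np.radians(half)]
    s=least_squares(lambda q:np.hypot(*(Q-q[:2]).T)-R+px,c0,loss="soft_l1",f_scale=.001)
    return np.round(s.x,4),"rms",np.round(np.sqrt((s.fun**2).mean()),4),len(Q), "full",np.round(c0,4)
def roi(u,v,r): return np.hypot(xx-u/S,yy-v/S)<r/S
if __name__=="__main__":
    V={n:np.load(n+"0.npz")["p"].max(2) for n in("top","side")}
    for n,u,v in(("top",415,262),("top",415,284),("top",440,262),("top",580,308),("top",580,338),("top",245,240),("top",252,290),("top",211,340),("side",352,299),("side",352,325),("side",330,340),("side",418,226),("side",419,240)):
        print(n,u,v,V[n][int(v/S),int(u/S)],end="; ")
    print()
    t=V["top"]; s=V["side"]
    for th in (120,135): print("head top",arc("top",roi(415,262,28)&(t>th),.06,.026,px=.0008))
    for th in (120,135):print("head side",arc("side",roi(352,302,26)&(s>th),.06,.026,px=.0008))
    for th in (45,60): print("pad top",arc("top",roi(582,307,33)&(t<th),.03,.033,px=.0008), "side",arc("side",roi(419,229,26)&(s<th),.03,.033,px=.0008))
    m=roi(225,277,52)&(t>110); print("dial",arc("top",m,.042,.06,px=.0008))
    b=roi(211,340,40)&(t<45); b=b&(yy<375/S); c=max(cv2.findContours(b.astype(np.uint8),0,1)[0],key=cv2.contourArea); print(cv2.minAreaRect(c))
    r=cv2.boxPoints(cv2.minAreaRect(c)); print("sleeve corners",plane("top",r,.076)[:,:2].round(4).tolist())
    tb=np.array([[315,290],[285,335]])/4.4+[100,120]; print("tab corners",plane("top",tb,.046)[:,:2].round(4).tolist())
    hub=np.array([[172,233]])/4.4+[100,120]; print("hub",[plane("top",hub,zz)[0,:2].round(4).tolist() for zz in(.07,.085)])
    g=np.array([[543,270]])-[396,0]; print("gland end",plane("top",g/4.4+[245,120],.028)[:,:2].round(4))
E
python3 m2.py
```

```text
top 415 262 65; top 415 284 66; top 440 262 116; top 580 308 19; top 580 338 136; top 245 240 154; top 252 290 58; top 211 340 19; side 352 299 96; side 352 325 107; side 330 340 141; side 418 226 29; side 419 240 27; 
head top (array([ 0.5959, -0.0113]), 'rms', np.float64(0.0006), 28, 'full', array([ 0.5971, -0.0117]))
head top (array([ 0.5949, -0.0116]), 'rms', np.float64(0.0008), 28, 'full', array([ 0.5969, -0.0114]))
head side (array([ 0.6084, -0.0193]), 'rms', np.float64(0.0095), 64, 'full', array([ 0.6022, -0.0109]))
head side (array([ 0.5972, -0.0126]), 'rms', np.float64(0.0088), 50, 'full', array([ 0.5999, -0.0045]))
pad top (array([ 0.5405, -0.2444]), 'rms', np.float64(0.001), 37, 'full', array([ 0.5404, -0.2453])) side (array([ 0.5401, -0.2355]), 'rms', np.float64(0.0014), 25, 'full', array([ 0.54  , -0.2353]))
pad top (array([ 0.541 , -0.2455]), 'rms', np.float64(0.0009), 39, 'full', array([ 0.5405, -0.2443])) side (array([ 0.5412, -0.2378]), 'rms', np.float64(0.0016), 26, 'full', array([ 0.5388, -0.2356]))
dial (array([0.5832, 0.2609]), 'rms', np.float64(0.0067), 132, 'full', array([0.5964, 0.259 ]))
((135.4098358154297, 216.9918212890625), (7.333395004272461, 30.51054573059082), 5.19442892074585)
sleeve corners [[0.4514, 0.2636], [0.5146, 0.262], [0.5135, 0.2466], [0.4504, 0.2484]]
tab corners [[0.5549, 0.189], [0.5323, 0.2025]]
hub [[0.5769, 0.2551], [0.5734, 0.2512]]
gland end [[ 0.5722 -0.0409]]
```

```bash
cat > go.py <<'E'
from h import *
from scipy.spatial.transform import Rotation as Ro
def go(x,y,z,yaw):
    """tool-frame shift (units .2m) and turn (units 180deg) to reach xyz pointing down with tool y along world yaw (mod 180)"""
    s=manip.state(); w,a,b,c=s["eef_rot"]; R=Ro.from_quat([a,b,c,w])
    sh=R.inv().apply(np.array([x,y,z])-s["ee_pos"])/.2
    best=None
    for k in(0,180):
        t=np.radians(yaw+k); ty=np.array([np.cos(t),np.sin(t),0]); tz=np.array([0,0,-1.]); G=Ro.from_matrix(np.c_[np.cross(ty,tz),ty,tz])
        rv=(R.inv()*G).as_rotvec()/np.pi
        if best is None or np.linalg.norm(rv)<np.linalg.norm(best): best=rv
    print("t",round(s["t"],2),"pos",np.round(s["ee_pos"],4),"w",round(float(s["grip_width"]),4),"q6",round(s["joints"][5],2)); print("shift",np.round(sh,3),"turn",np.round(best,4))
E
python3 -c "
from go import *
go(.5955,-.0114,.20,-38.3)"
```

```text
t 0.1 pos [ 0.1649 -0.6544  0.2306] w 0.085 q6 -0.04
shift [ 2.873 -2.591  0.156] turn [-3.000e-04 -1.000e-04 -2.087e-01]
```

```bash
python3 -m creep '[[[0.06,-0.05,0],[0,0,0]],[[0.16,-0.14,0],[0,0,0]],[[0.26,-0.23,0],[0,0,0]],[[0.36,-0.32,0],[0,0,0]],[[0.46,-0.41,0],[0,0,0]],[[0.56,-0.5,0],[0,0,0]],[[0.66,-0.6,0],[0,0,0]],[[0.76,-0.69,0],[0,0,0]],[[0.86,-0.78,0],[0,0,0]],[[0.957,-0.863,0],[0,0,0]]]' 1 && python3 -m creep '[[[0.1,-0.09,0],[0,0,0]],[[0.2,-0.18,0],[0,0,0]],[[0.3,-0.27,0],[0,0,0]],[[0.4,-0.36,0],[0,0,0]],[[0.5,-0.45,0],[0,0,0]],[[0.6,-0.54,0],[0,0,0]],[[0.7,-0.63,0],[0,0,0]],[[0.79,-0.71,0],[0,0,0]],[[0.88,-0.79,0],[0,0,0]],[[0.957,-0.863,0],[0,0,0]]]' 
python3 -c "
from go import *
go(.5955,-.0114,.16,-38.3)"
```

```text
t: 1.1
ee_pos: [0.309, -0.4386, 0.2311]
eef_rot: [-0.0, 0.992, 0.123, 0.0]
contact_force: [0.3, -0.5, -0.7]
grip_width: 0.0855
finger_force: 0.0
t: 2.1
ee_pos: [0.4521, -0.2245, 0.2311]
eef_rot: [-0.0, 0.992, 0.123, 0.0]
contact_force: [-0.3, 0.1, 0.6]
grip_width: 0.0853
finger_force: 0.0
t 2.1 pos [ 0.4521 -0.2245  0.2311] w 0.0853 q6 0.81
shift [ 0.956 -0.857  0.356] turn [-0.     -0.     -0.2085]
```

```bash
python3 -m creep '[[[0.1,-0.09,0.03],[0,0,-0.02]],[[0.2,-0.18,0.06],[0,0,-0.04]],[[0.32,-0.28,0.1],[0,0,-0.065]],[[0.44,-0.39,0.15],[0,0,-0.09]],[[0.56,-0.5,0.2],[0,0,-0.115]],[[0.68,-0.61,0.24],[0,0,-0.14]],[[0.79,-0.71,0.28],[0,0,-0.165]],[[0.88,-0.79,0.32],[0,0,-0.185]],[[0.956,-0.857,0.356],[0,0,-0.2085]],[[0.956,-0.857,0.356],[0,0,-0.2085]]]'
python3 - <<'E'
from go import *
go(.5955,-.0114,.012,-38.3)
ims=[]
for n,c in(("top",(215,120,120,130)),("side",(170,130,120,130))):
    p,d=camera(n); np.savez(n+"1.npz",p=p,d=d); x,y,w,h=c; ims.append(cv2.resize(p[y:y+h,x:x+w,::-1],None,fx=3.3,fy=3.3,interpolation=cv2.INTER_CUBIC))
cv2.imwrite("pics/pre.png",np.hstack(ims))
E
```

```text
t: 3.1
ee_pos: [0.5951, -0.0111, 0.1585]
eef_rot: [-0.001, 0.899, 0.438, -0.001]
contact_force: [-0.5, -1.6, -0.1]
grip_width: 0.0855
finger_force: 0.0
t 3.1 pos [ 0.5951 -0.0111  0.1585] w 0.0855 q6 0.6
shift [0.    0.004 0.733] turn [-0.0006  0.0003  0.0012]
```

View pics/pre.png

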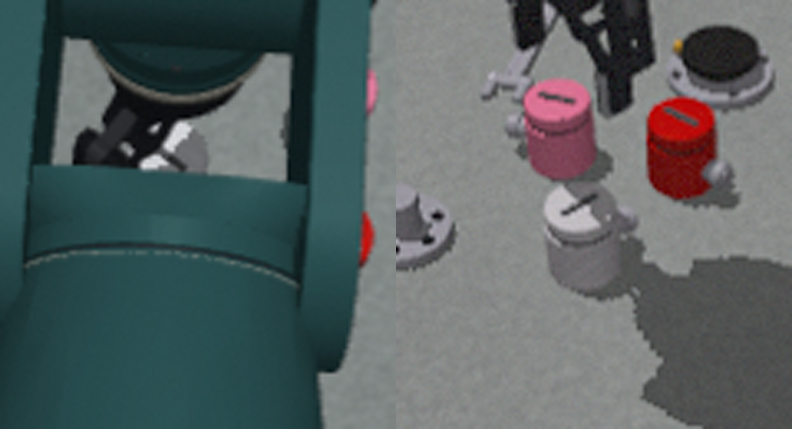

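```bash
python3 - <<'E'
from go import *
u=lambda a:[(a[0]-396)/3.3+170,a[1]/3.3+130]
print("tip at",plane("side",[u((615,108))],.172)[0].round(4), "pred tips side px",proj("side",[[.595+.039,-.011-.031,.172],[.556,.02,.172]]).round(1).tolist(), "seen",u((615,108)))
t=np.linspace(0,2*np.pi,200)
for cx,cy,r,z,n,obs in((.5955,-.0114,.026,.06,"head cap","seen L214.8 R237.3 T185.8"),(.5408,-.245,.033,.03,"pad","seen L%.1f R%.1f T%.1f"%(u((680,50))[0],u((760,50))[0],u((720,27))[1])),(.5955,-.0114,.027,.0,"foot","seen bottom %.1f"%u((585,293))[1])):
    q=proj("side",np.c_[cx+r*np.cos(t),cy+r*np.sin(t),t*0+z]); print(n,"L R T B",q[:,0].min().round(1),q[:,0].max().round(1),q[:,1].min().round(1),q[:,1].max().round(1),obs)
E
```

```text
tip at [0.5587 0.0154 0.172 ] pred tips side px [[209.5, 142.2], [237.1, 164.3]] seen [236.36363636363637, 162.72727272727272]
head cap L R T B 214.7 237.2 183.2 198.7 seen L214.8 R237.3 T185.8
pad L R T B 256.0 280.2 136.5 151.1 seen L256.1 R280.3 T138.2
foot L R T B 216.3 238.7 200.9 217.1 seen bottom 218.8
```

```bash
python3 -m creep '[[[0,0.004,0.06],[0,0,0]],[[0,0.004,0.15],[0,0,0]],[[0,0.004,0.25],[0,0,0]],[[0,0.004,0.35],[0,0,0]],[[0,0.004,0.45],[0,0,0]],[[0,0.004,0.54],[0,0,0]],[[0,0.004,0.62],[0,0,0]],[[0,0.004,0.68],[0,0,0]],[[0,0.004,0.72],[0,0,0]],[[0,0.004,0.733],[0,0,0]]]' && python3 -m creep '[[[0,0,0],[0,0,0]],[[0,0,0],[0,0,0]],[[0,0,0],[0,0,0]],[[0,0,0],[0,0,0]],[[0,0,0],[0,0,0]],[[0,0,0],[0,0,0]],[[0,0,0],[0,0,0]],[[0,0,0],[0,0,0]],[[0,0,0],[0,0,0]],[[0,0,0],[0,0,0]]]' -1 30
python3 - <<'E'
from go import *
go(.5408,-.2445,.1,-38.3); print(manip.state()["contact_force"])
E
```

```text
t: 4.2
ee_pos: [0.5957, -0.014, 0.0128]
eef_rot: [-0.0, 0.9, 0.436, -0.0]
contact_force: [-0.4, -0.4, -0.1]
grip_width: 0.0855
finger_force: 0.0
t: 5.2
ee_pos: [0.5964, -0.0138, 0.0145]
eef_rot: [0.0, 0.9, 0.436, 0.001]
contact_force: [-1.7, 0.8, 6.4]
grip_width: 0.0533
finger_force: 32.1
t 5.2 pos [ 0.5964 -0.0138  0.0145] w 0.0533 q6 0.6
shift [-1.077  0.498 -0.428] turn [ 0.0003 -0.0002 -0.0002]
[-1.74231167  0.76008402  6.43529432]
```

```bash
python3 -m creep '[[[0,0,-0.03],[0,0,0]],[[0,0,-0.08],[0,0,0]],[[0,0,-0.16],[0,0,0]],[[0,0,-0.25],[0,0,0]],[[0,0,-0.34],[0,0,0]],[[-0.04,0.02,-0.43],[0,0,0]],[[-0.1,0.05,-0.5],[0,0,0]],[[-0.18,0.08,-0.54],[0,0,0]],[[-0.26,0.12,-0.55],[0,0,0]],[[-0.33,0.15,-0.55],[0,0,0]]]' && python3 -m creep '[[[-0.08,0.03,0],[0,0,0]],[[-0.16,0.07,0],[0,0,0]],[[-0.25,0.11,0],[0,0,0]],[[-0.34,0.16,0],[0,0,0]],[[-0.43,0.2,0],[0,0,0]],[[-0.52,0.24,0],[0,0,0]],[[-0.61,0.29,0],[0,0,0]],[[-0.68,0.32,0],[0,0,0]],[[-0.73,0.34,0],[0,0,0]],[[-0.747,0.348,0],[0,0,0]]]' 
python3 - <<'E'
from go import *
go(.5408,-.2445,.06,-38.3)
print(proj("side",[[.5408,-.2445,.03]]),proj("top",[[.5408,-.2445,.03]]))
ims=[]
for n,c in(("top",(310,130,120,130)),("side",(210,70,120,130))):
    p,d=camera(n); np.savez(n+"2.npz",p=p,d=d); x,y,w,h=c; ims.append(cv2.resize(p[y:y+h,x:x+w,::-1],None,fx=3.3,fy=3.3,interpolation=cv2.INTER_CUBIC))
cv2.imwrite("pics/over.png",np.hstack(ims))
E
```

```text
t: 6.2
ee_pos: [0.578, -0.086, 0.124]
eef_rot: [0.0, 0.9, 0.435, 0.0]
contact_force: [-0.2, 0.7, -2.7]
grip_width: 0.0532
finger_force: 32.1
t: 7.2
ee_pos: [0.5399, -0.2456, 0.1233]
eef_rot: [-0.0, 0.9, 0.435, -0.0]
contact_force: [0.2, 0.3, -2.7]
grip_width: 0.0533
finger_force: 32.1
t 7.2 pos [ 0.5399 -0.2456  0.1233] w 0.0533 q6 0.2
shift [0.007 0.    0.316] turn [-0.0001  0.     -0.0005]
[[268.088791  143.7652185]] [[371.88651053 196.75586023]]
```

View pics/over.png

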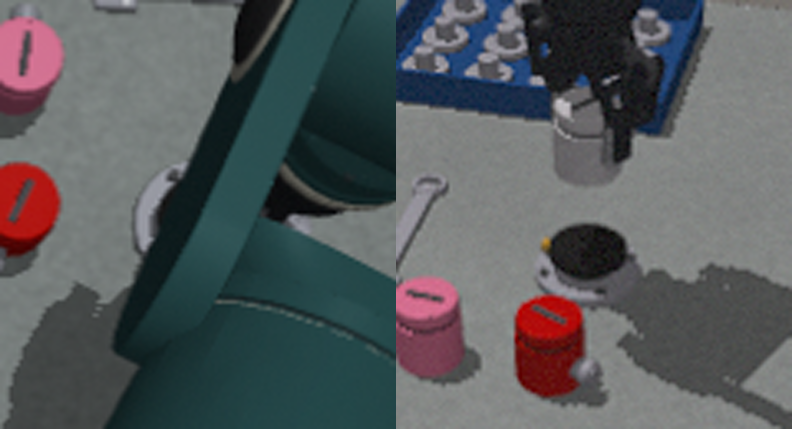

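```bash
python3 - <<'E'
from go import *
t=np.linspace(0,2*np.pi,400)
def b(n,cx,cy,r,z):
    q=proj("side",np.c_[cx+r*np.cos(t),cy+r*np.sin(t),t*0+z]); print(n,"L R T B",*[round(float(v),2) for v in (q[:,0].min(),q[:,0].max(),q[:,1].min(),q[:,1].max())])
b("foot held",.5407,-.2446,.027,.109); b("pad",.5408,-.245,.033,.03); b("pad y+4",.5408,-.241,.033,.03); b("foot y+4",.5407,-.2406,.027,.109)
v=np.load("side2.npz")["p"].max(2).astype(int)
print("cols of head col 262..270 rows 115-132\n",v[116:130,258:276:3])
print("row 118:",v[118,252:286]); print("pad rows\n",v[134:160,262:278:5].T); print("pad row 145",v[145,250:286])
E
```

```text
foot held L R T B 257.92 278.65 113.8 125.47
pad L R T B 256.05 280.22 136.48 151.14
pad y+4 L R T B 255.74 279.97 137.32 152.05
foot y+4 L R T B 257.61 278.39 114.62 126.36
cols of head col 262..270 rows 115-132
 [[ 99 101 102 102 105  70]
 [ 96 102 103 102 107  75]
 [ 99  99 106 106 110  70]
 [ 98  98 100 106 108  79]
 [ 99 102 103 107 102  90]
 [ 99  98 105 106 106  98]
 [115  97 105 104 103 103]
 [129  99 106 107 106 101]
 [133 105 102 107 107 105]
 [134 123 104 103 106 115]
 [135 142 118 112 120 126]
 [133 137 131 128 133 139]
 [135 134 132 135 130 135]
 [133 131 133 135 128 138]]
row 118: [135 130 127 132 131 128  99 100 104  99  99 101 106 102 104 106 103 111
 110 103  78  70  81  70  28  28  47  83 115 136 132 133 134 133]
pad rows
 [[134 135 133 131  97  31  35  36  36  35  41  33  44  36  35  35  33  28
   28  54  85  92  81 129 153 159]
 [133 135 134 105  38  34  39  31  28  33  37  32  20  25  25  29  31  34
   29  27  37  71  92  80 130 156]
 [137 140 141 129  85  17  16  28  33  18  27  24  20  23  21  30  21  25
   17  39  64  88  83  62  44  99]
 [133 133 132 134 134 133  97  47  28  22  25  23  26  28  30  29  28  49
   85  91  91  91  93  89  92  86]]
pad row 145 [133 131 134 123 107 103  60  29  38  36  39  36  33  38  40  34  31  32
  24  23  25  22  24  14  30  21  24  23  23  53 114 151 133 137 134 131]
```

The side view shows the held head at (590,140) above the black pad at (589,250). Head and pad show the same offset against prediction, within about 1 mm, so the head is centred over the pad and I lower it gently.

```bash
python3 -m creep '[[[0,0,0.03],[0,0,0]],[[0,0,0.08],[0,0,0]],[[0,0,0.14],[0,0,0]],[[0,0,0.2],[0,0,0]],[[0,0,0.26],[0,0,0]],[[0,0,0.31],[0,0,0]],[[0,0,0.34],[0,0,0]],[[0,0,0.36],[0,0,0]],[[0,0,0.37],[0,0,0]],[[0,0,0.375],[0,0,0]]]' && python3 -m creep '[[[0,0,0.002],[0,0,0]],[[0,0,0.004],[0,0,0]],[[0,0,0.006],[0,0,0]],[[0,0,0.008],[0,0,0]],[[0,0,0.01],[0,0,0]],[[0,0,0.012],[0,0,0]],[[0,0,0.014],[0,0,0]],[[0,0,0.016],[0,0,0]],[[0,0,0.016],[0,0,0]],[[0,0,0.016],[0,0,0]]]'
```

```text
t: 8.3
ee_pos: [0.5406, -0.2447, 0.0487]
eef_rot: [0.0, 0.9, 0.436, 0.0]
contact_force: [-0.6, 0.4, -2.5]
grip_width: 0.053
finger_force: 32.1
t: 9.3
ee_pos: [0.5405, -0.2446, 0.0453]
eef_rot: [-0.0, 0.9, 0.436, -0.0]
contact_force: [-0.4, -1.1, -2.7]
grip_width: 0.0528
finger_force: 32.1
```

```bash
python3 -m creep '[[[0,0,0.001],[0,0,0]],[[0,0,0.002],[0,0,0]],[[0,0,0.003],[0,0,0]],[[0,0,0.004],[0,0,0]],[[0,0,0.005],[0,0,0]],[[0,0,0.006],[0,0,0]],[[0,0,0.007],[0,0,0]],[[0,0,0.008],[0,0,0]],[[0,0,0.008],[0,0,0]],[[0,0,0.008],[0,0,0]]]'
```

```text
t: 10.3
ee_pos: [0.5405, -0.2446, 0.0444]
eef_rot: [0.0, 0.9, 0.436, 0.0]
contact_force: [-5.9, 2.9, 7.6]
grip_width: 0.0532
finger_force: 33.2
```

```bash
python3 -m creep '[[[0,0,0],[0,0,0]],[[0,0,0],[0,0,0]],[[0,0,0],[0,0,0]],[[0,0,0],[0,0,0]],[[0,0,0],[0,0,0]],[[0,0,0],[0,0,0]],[[0,0,0],[0,0,0]],[[0,0,0],[0,0,0]],[[0,0,0],[0,0,0]],[[0,0,0],[0,0,0]]]' 1 && python3 -m creep '[[[0,0,-0.03],[0,0,0]],[[0,0,-0.09],[0,0,0]],[[0,0,-0.17],[0,0,0]],[[0,0,-0.26],[0,0,0]],[[0,0,-0.35],[0,0,0]],[[0,0,-0.44],[0,0,0]],[[0,0,-0.53],[0,0,0]],[[0,0,-0.6],[0,0,0]],[[0,0,-0.66],[0,0,0]],[[0,0,-0.7],[0,0,0]]]'
python3 - <<'E'
from go import *
go(.49,.15,.2,90)
E
```

```text
t: 11.3
ee_pos: [0.5405, -0.2446, 0.0437]
eef_rot: [0.0, 0.9, 0.436, 0.0]
contact_force: [1.1, -0.2, -0.3]
grip_width: 0.0854
finger_force: 0.0
t: 12.3
ee_pos: [0.5406, -0.2447, 0.1852]
eef_rot: [0.0, 0.9, 0.436, 0.0]
contact_force: [-0.0, -0.1, 0.4]
grip_width: 0.0856
finger_force: 0.0
t 12.3 pos [ 0.5406 -0.2447  0.1852] w 0.0856 q6 0.2
shift [ 1.391 -1.422 -0.075] turn [ 3.000e-04 -2.000e-04  2.871e-01]
```

```bash
python3 -m creep '[[[0.04,-0.1,0],[0,0,0.03]],[[0.08,-0.2,0],[0,0,0.06]],[[0.12,-0.32,0],[0,0,0.1]],[[0.16,-0.44,0],[0,0,0.13]],[[0.2,-0.56,0],[0,0,0.16]],[[0.24,-0.68,0],[0,0,0.19]],[[0.28,-0.8,0],[0,0,0.22]],[[0.31,-0.88,0],[0,0,0.25]],[[0.33,-0.95,0],[0,0,0.275]],[[0.35,-1,0],[0,0,0.287]]]'
python3 - <<'E'
from go import *
from m2 import arc,roi
go(.47,.25,.2,90)
im={}
for n in("top","side"):
    p,d=camera(n); np.savez(n+"3.npz",p=p,d=d); im[n]=p[:,:,::-1]
a=cv2.resize(im["top"][145:245,330:420],None,fx=4.2,fy=4.2,interpolation=cv2.INTER_CUBIC); b=cv2.resize(im["side"][90:190,220:310],None,fx=4.2,fy=4.2,interpolation=cv2.INTER_CUBIC)
cv2.imwrite("pics/placed.png",np.hstack([a,b]))
E
```

```text
t: 13.3
ee_pos: [0.4264, -0.065, 0.1838]
eef_rot: [-0.0, 1.0, -0.001, -0.0]
contact_force: [-0.8, -0.4, 0.6]
grip_width: 0.0853
finger_force: 0.0
t 13.3 pos [ 0.4264 -0.065   0.1838] w 0.0853 q6 1.36
shift [ 0.214 -1.575 -0.081] turn [-0.      0.     -0.0008]
```

View pics/placed.png

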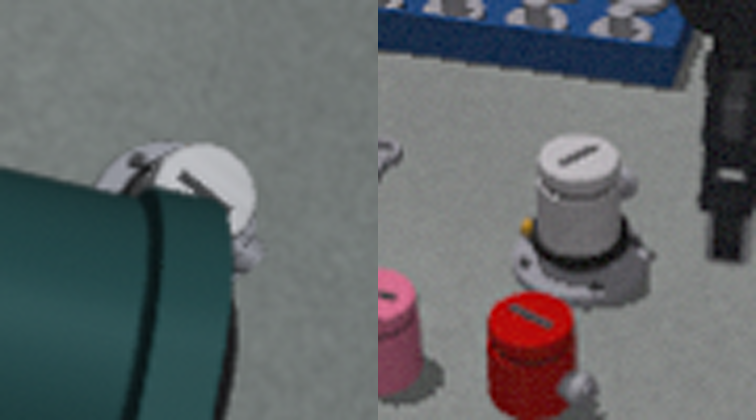

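The head stands upright on the pad. In the side part of the picture the rim shows evenly around its foot at (580,250). The top part is half hidden by the arm, so I'll recheck from above once the arm has moved away.

```bash
python3 -m creep '[[[0.01,-0.07,0],[0,0,0]],[[0.02,-0.15,0],[0,0,0]],[[0.03,-0.23,0],[0,0,0]],[[0.05,-0.31,0],[0,0,0]],[[0.06,-0.39,0],[0,0,0]],[[0.08,-0.47,0],[0,0,0]],[[0.09,-0.55,0],[0,0,0]],[[0.11,-0.64,0],[0,0,0]],[[0.12,-0.73,0],[0,0,0]],[[0.13,-0.81,0],[0,0,0]]]' 1 && python3 -m creep '[[[0.01,-0.08,0],[0,0,0]],[[0.03,-0.17,0],[0,0,0]],[[0.04,-0.26,0],[0,0,0]],[[0.05,-0.35,0.02],[0,0,0]],[[0.07,-0.44,0.06],[0,0,0]],[[0.08,-0.53,0.1],[0,0,0]],[[0.09,-0.62,0.14],[0,0,0]],[[0.1,-0.71,0.17],[0,0,0]],[[0.11,-0.78,0.19],[0,0,0]],[[0.12,-0.805,0.2],[0,0,0]]]' 
python3 - <<'E'
from go import *
from m2 import arc,roi
go(.4765,.258,.050,88.5)
ims=[]
for n in("top","side"):
    p,d=camera(n); np.savez(n+"4.npz",p=p,d=d)
    x,y=(100,120) if n=="top" else (150,250)
    ims.append(cv2.resize(p[y:y+125,x:x+125,::-1],None,fx=3.2,fy=3.2,interpolation=cv2.INTER_CUBIC))
    t=p.max(2)
    if n=="top":
        for th in(120,135):print("head on pad",arc("top",roi(590,300,34)&(t>th)&(np.ptp(p.astype(int),axis=2)<40),.09,.026,px=.0008))
cv2.imwrite("pics/valve.png",np.hstack(ims)); cv2.imwrite("pics/h.png",cv2.resize(np.load("top4.npz")["p"][150:240,330:420,::-1],None,fx=5,fy=5,interpolation=cv2.INTER_CUBIC))
E
```

```text
t: 14.4
ee_pos: [0.4534, 0.0968, 0.1835]
eef_rot: [0.0, 1.0, 0.001, -0.0]
contact_force: [1.1, -0.6, 0.0]
grip_width: 0.0855
finger_force: 0.0
t: 15.4
ee_pos: [0.4772, 0.2581, 0.1431]
eef_rot: [0.0, 1.0, 0.001, -0.0]
contact_force: [0.4, -0.2, -0.7]
grip_width: 0.0853
finger_force: 0.0
t 15.4 pos [0.4772 0.2581 0.1431] w 0.0853 q6 2.02
shift [-0.003  0.     0.466] turn [0.0001 0.0003 0.0088]
head on pad (array([ 0.5422, -0.2435]), 'rms', np.float64(0.0041), 44, 'full', array([ 0.5444, -0.2343]))
head on pad (array([ 0.542 , -0.2422]), 'rms', np.float64(0.0013), 36, 'full', array([ 0.546 , -0.2396]))
```

View pics/valve.png

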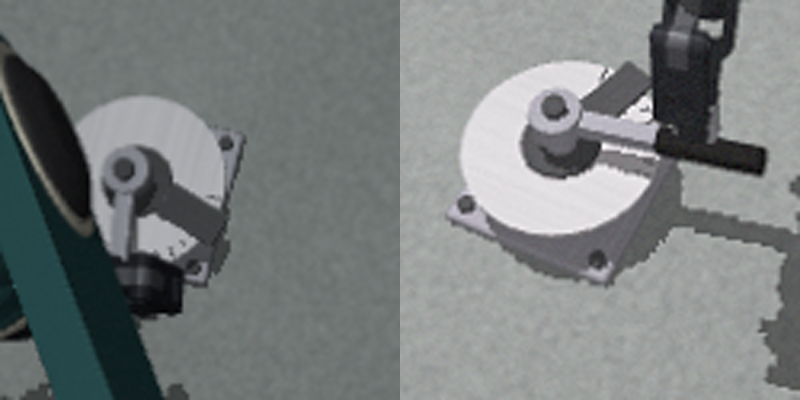

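View pics/h.png

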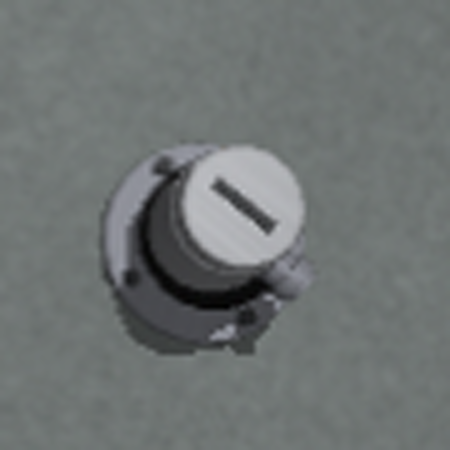

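The head's cap is at about (243,207) in its crop, evenly over the black pad. The fingers hang above the lever's sleeve. I go down and close on the sleeve.

```bash
python3 - <<'E'
from h import *
c=np.array([[243.,207]]); print("head cap centre",plane("top",(c+.5)/5-.5+[330,150],.09)[0].round(4),"pad .5408 -.245")
E
python3 -m creep '[[[0,0,0.03],[0,0,0.009]],[[0,0,0.08],[0,0,0.009]],[[0,0,0.14],[0,0,0.009]],[[0,0,0.2],[0,0,0.009]],[[0,0,0.26],[0,0,0.009]],[[0,0,0.32],[0,0,0.009]],[[0,0,0.38],[0,0,0.009]],[[0,0,0.43],[0,0,0.009]],[[0,0,0.455],[0,0,0.009]],[[0,0,0.466],[0,0,0.009]]]'
```

```text
head cap centre [ 0.542  -0.2431  0.09  ] pad .5408 -.245
t: 16.5
ee_pos: [0.4768, 0.2573, 0.0499]
eef_rot: [0.0, 1.0, -0.014, -0.0]
contact_force: [0.2, -0.2, -0.4]
grip_width: 0.0848
finger_force: 0.0
```

```bash
python3 -m creep '[[[0,0,0],[0,0,0]],[[0,0,0],[0,0,0]],[[0,0,0],[0,0,0]],[[0,0,0],[0,0,0]],[[0,0,0],[0,0,0]],[[0,0,0],[0,0,0]],[[0,0,0],[0,0,0]],[[0,0,0],[0,0,0]],[[0,0,0],[0,0,0]],[[0,0,0],[0,0,0]]]' -1 20
python3 - <<'E'
from go import *
s=manip.state(); print(s["contact_force"],s["moment"],s["ee_pos"])
P=s["ee_pos"]; A=np.array([.5765,.2555])
v=P[:2]-A; r=np.hypot(*v); a0=np.arctan2(v[1],v[0])%(2*np.pi); print("r",r,"ang",np.degrees(a0))
w,a,b,c=s["eef_rot"]; R=Ro.from_quat([a,b,c,w])
for d in range(6,73,6):
    t=a0+np.radians(d); q=A+r*np.array([np.cos(t),np.sin(t)])-P[:2]
    print(d,np.round(R.inv().apply([*q,0])/.2,3),"turn z",round(-d/180,4))
E
```

```text
t: 17.5
ee_pos: [0.477, 0.2574, 0.0508]
eef_rot: [-0.0, 1.0, -0.014, 0.0]
contact_force: [-2.6, 0.9, 5.6]
grip_width: 0.0135
finger_force: 24.2
[-2.64667798  0.93502268  5.56799941] [0.09425768 0.36549864 0.13131483] [0.47699398 0.25744845 0.05077064]
r 0.09952509793147478 ang 178.87821984967047
6 [ 0.003  0.052 -0.   ] turn z -0.0333
12 [ 0.012  0.103 -0.   ] turn z -0.0667
18 [ 0.026  0.154 -0.   ] turn z -0.1
24 [ 0.045  0.202 -0.   ] turn z -0.1333
30 [ 0.069  0.248 -0.   ] turn z -0.1667
36 [ 0.098  0.292 -0.   ] turn z -0.2
42 [ 0.131  0.332 -0.   ] turn z -0.2333
48 [ 0.168  0.368 -0.   ] turn z -0.2667
54 [ 0.209  0.401 -0.   ] turn z -0.3
60 [ 0.252  0.429 -0.   ] turn z -0.3333
66 [ 0.299  0.452 -0.   ] turn z -0.3667
72 [ 0.348  0.47  -0.   ] turn z -0.4
```

```bash
python3 -m creep '[[[0.001,0.026,0],[0,0,-0.0167]],[[0.003,0.052,0],[0,0,-0.0333]],[[0.007,0.078,0],[0,0,-0.05]],[[0.012,0.103,0],[0,0,-0.0667]],[[0.018,0.129,0],[0,0,-0.0833]],[[0.026,0.154,0],[0,0,-0.1]],[[0.035,0.178,0],[0,0,-0.1167]],[[0.045,0.202,0],[0,0,-0.1333]],[[0.056,0.226,0],[0,0,-0.15]],[[0.069,0.248,0],[0,0,-0.1667]]]'
```

```text
t: 18.5
ee_pos: [0.4892, 0.2074, 0.0508]
eef_rot: [-0.0, 0.969, 0.246, -0.0]
contact_force: [-5.2, 1.5, 7.0]
grip_width: 0.0135
finger_force: 24.4
```

```bash
python3 -m creep '[[[0.001,0.026,0],[0,0,-0.0167]],[[0.003,0.052,0],[0,0,-0.0333]],[[0.007,0.078,0],[0,0,-0.05]],[[0.012,0.103,0],[0,0,-0.0667]],[[0.018,0.129,0],[0,0,-0.0833]],[[0.026,0.154,0],[0,0,-0.1]],[[0.045,0.202,0],[0,0,-0.1333]],[[0.069,0.248,0],[0,0,-0.1667]],[[0.078,0.263,0],[0,0,-0.1778]],[[0.078,0.263,0],[0,0,-0.1778]]]' && python3 -m creep '[[[0,0,0],[0,0,0]],[[0,0,0],[0,0,0]],[[0,0,0],[0,0,0]],[[0,0,0],[0,0,0]],[[0,0,0],[0,0,0]],[[0,0,0],[0,0,0]],[[0,0,0],[0,0,0]],[[0,0,0],[0,0,0]],[[0,0,0],[0,0,0]],[[0,0,0],[0,0,0]]]' 1 && python3 -m creep '[[[0,0,-0.04],[0,0,0]],[[0,0,-0.1],[0,0,0]],[[0,0,-0.18],[0,0,0]],[[0,0,-0.27],[0,0,0]],[[0,0,-0.36],[0,0,0]],[[0,0,-0.45],[0,0,0]],[[0,0,-0.54],[0,0,0]],[[0,0,-0.62],[0,0,0]],[[0,0,-0.68],[0,0,0]],[[0,0,-0.7],[0,0,0]]]'
python3 -c "
from go import *
go(.42,-.02,.19,0)"
```

```text
t: 19.5
ee_pos: [0.5284, 0.1682, 0.0508]
eef_rot: [0.0, 0.864, 0.504, -0.0]
contact_force: [-3.1, -2.6, 7.4]
grip_width: 0.0133
finger_force: 25.4
t: 20.5
ee_pos: [0.5281, 0.1685, 0.0505]
eef_rot: [0.0, 0.864, 0.503, 0.0]
contact_force: [-0.1, -0.2, -0.3]
grip_width: 0.0855
finger_force: 0.0
t: 21.5
ee_pos: [0.5284, 0.1686, 0.1924]
eef_rot: [0.0, 0.864, 0.503, 0.001]
contact_force: [0.7, -0.0, -0.8]
grip_width: 0.0855
finger_force: 0.0
t 21.5 pos [0.5284 0.1686 0.1924] w 0.0855 q6 0.78
shift [-1.088 -0.006  0.011] turn [ 0.0006 -0.0003 -0.1644]
```

Move back by one tool-x stroke so the top view is clear, then check the alignment.

```bash
python3 -m creep '[[[-0.08,0,0],[0,0,0]],[[-0.18,0,0],[0,0,0]],[[-0.29,0,0],[0,0,0]],[[-0.4,0,0],[0,0,0]],[[-0.51,0,0],[0,0,0]],[[-0.62,0,0],[0,0,0]],[[-0.73,0,0],[0,0,0]],[[-0.84,0,0],[0,0,0]],[[-0.93,0,0],[0,0,0]],[[-1,0,0],[0,0,0]]]'
python3 - <<'E'
from h import *
ims=[]
for n in("top","side"):
    p,d=camera(n); np.savez(n+"5.npz",p=p,d=d)
    x,y=(105,140) if n=="top" else (155,250)
    ims.append(cv2.resize(p[y:y+90,x:x+90,::-1],None,fx=4.4,fy=4.4,interpolation=cv2.INTER_CUBIC))
cv2.imwrite("pics/final.png",np.hstack(ims))
E
```

```text
t: 22.5
ee_pos: [0.4281, -0.0065, 0.1897]
eef_rot: [-0.0, 0.864, 0.503, -0.0]
contact_force: [-0.2, 0.2, -0.0]
grip_width: 0.0853
finger_force: 0.0
```

View pics/final.png

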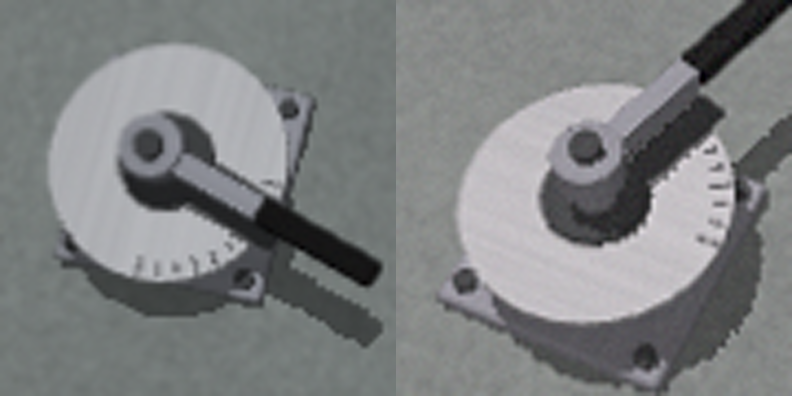

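```bash
cat > ang.py <<'E'
from h import *
A=np.array([.5765,.2555])
def meas(f,n,z,th,r0,r1,lo,hi):
    p=np.load(f)["p"].max(2); v,u=np.mgrid[:384,:512]; P=plane(n,np.c_[u.ravel(),v.ravel()],z)[:,:2]-A
    r=np.hypot(*P.T); a=np.degrees(np.arctan2(P[:,1],P[:,0]))%360
    m=((r>r0)&(r<r1)&(a>lo)&(a<hi)&(p.ravel()<th)).reshape(384,512).astype(np.uint8)
    k,l,st,_=cv2.connectedComponentsWithStats(m); i=1+st[1:,4].argmax(); Q=P[(l==i).ravel()]
    c=Q.mean(0); w,V=np.linalg.eigh(np.cov((Q-c).T)); e=V[:,1]; e=e*np.sign(e@c)
    print(f,n,"px",len(Q),"axis ang",np.round(np.degrees(np.arctan2(e[1],e[0]))%360,1),"centroid ang",np.round(np.degrees(np.arctan2(c[1],c[0]))%360,1),"perp offset mm",np.round(1e3*(e[0]*c[1]-e[1]*c[0]),1),"r",r[(l==i).ravel()].max().round(3),"std",np.sqrt(w).round(4))
print("tab"); 
for th in(65,80): meas("top4.npz","top",.046,th,.03,.075,215,268); meas("top0.npz","top",.046,th,.03,.075,215,268); meas("side0.npz","side",.046,th,.03,.075,215,275)
print("lever after")
for th in(35,45): meas("top5.npz","top",.076,th,.055,.14,200,290); meas("side5.npz","side",.076,th,.055,.14,200,290)
print("lever before")
meas("top0.npz","top",.076,45,.055,.14,150,210); meas("side0.npz","side",.076,45,.055,.14,150,210)
E
python3 ang.py
```

```text
tab
top4.npz top px 42 axis ang 264.3 centroid ang 238.5 perp offset mm -16.6 r 0.05 std [0.0044 0.0062]
top0.npz top px 211 axis ang 239.2 centroid ang 239.6 perp offset mm 0.4 r 0.075 std [0.0071 0.013 ]
side0.npz side px 7 axis ang 243.8 centroid ang 226.0 perp offset mm -17.1 r 0.064 std [0.     0.0064]
top4.npz top px 263 axis ang 214.3 centroid ang 237.0 perp offset mm 21.0 r 0.075 std [0.0099 0.0134]
top0.npz top px 273 axis ang 213.8 centroid ang 237.1 perp offset mm 21.5 r 0.075 std [0.0101 0.0134]
side0.npz side px 137 axis ang 233.0 centroid ang 237.3 perp offset mm 3.6 r 0.066 std [0.0072 0.0099]
lever after
top5.npz top px 184 axis ang 242.2 centroid ang 240.7 perp offset mm -2.4 r 0.128 std [0.0037 0.0186]
side5.npz side px 119 axis ang 242.4 centroid ang 237.2 perp offset mm -7.9 r 0.119 std [0.0048 0.018 ]
top5.npz top px 232 axis ang 247.2 centroid ang 240.0 perp offset mm -11.3 r 0.128 std [0.0049 0.0202]
side5.npz side px 201 axis ang 243.2 centroid ang 237.9 perp offset mm -8.2 r 0.121 std [0.0046 0.0175]
lever before
top0.npz top px 225 axis ang 178.4 centroid ang 180.2 perp offset mm 2.9 r 0.125 std [0.0044 0.0185]
side0.npz side px 287 axis ang 177.6 centroid ang 174.8 perp offset mm -4.6 r 0.125 std [0.0049 0.0181]
```

```bash
python3 - <<'E'
from h import *
def px(a,f,o): return (np.array(a,float)+.5)/f-.5+np.array(o)
ht=px([[149,145]],4.4,(105,140)); hs=px([[553-400,105]],3.2,(150,250)); hs2=px([[587-396,146]],4.4,(155,250))
for h in(hs,hs2):
    o1,d1=ray("top",ht);o2,d2=ray("side",h); M=np.c_[d1[0],-d2[0]]; s=np.linalg.lstsq(M,o2-o1,rcond=None)[0]; print("hub",(o1+d1[0]*s[0]).round(4),(o2+d2[0]*s[1]).round(4))
def ang(v): return round(float(np.degrees(np.arctan2(v[1],v[0]))%360),1)
for n,pts in(("side",px(np.array([[580,100],[628,62],[602,115],[652,82]])-[400,0],3.2,(150,250))),("top",px([[232,248],[315,290],[215,285],[285,335]],4.4,(100,120)))):
    P=plane(n,pts,.046)[:,:2]; e=P[3]-P[1]; print(n,"edges",ang(P[1]-P[0]),ang(P[3]-P[2]),"end normal",ang([-e[1],e[0]]),ang([e[1],-e[0]]),"end mid",(P[1]+P[3])/2, "w",np.linalg.norm(e),
      [ang((P[1]+P[3])/2-a) for a in([.5765,.2555],[.5755,.2535],[.575,.257])])
a=[]
for n,x,y,f in(("top4",110,135,4.4),("side4",150,255,4.4)):
    p=np.load(n+".npz")["p"]; a.append(cv2.resize(p[y:y+90,x:x+90,::-1],None,fx=f,fy=f,interpolation=cv2.INTER_CUBIC))
im=np.hstack(a); im=np.clip(im.astype(float)*1.5,0,255).astype(np.uint8); cv2.imwrite("pics/tab.png",im)
E
```

```text
hub [0.5758 0.2544 0.078 ] [0.5776 0.2545 0.0785]
hub [0.5759 0.2545 0.0776] [0.5766 0.2545 0.0777]
side edges 237.6 231.4 end normal 238.1 58.1 end mid [0.5426847  0.19989533] w 0.021637247961728657 [238.7, 238.5, 240.5]
top edges 244.2 235.9 end normal 239.0 59.0 end mid [0.54441542 0.19662833] w 0.026292441920304117 [241.4, 241.3, 243.1]
```

View pics/tab.png

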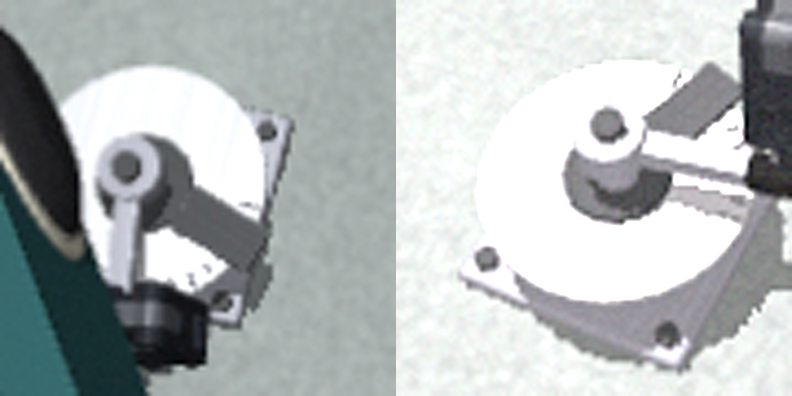

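```bash
python3 - <<'E'
from h import *
def px(a,f,o): return (np.array(a,float)+.5)/f-.5+np.array(o)
def ang(v): return round(float(np.degrees(np.arctan2(v[1],v[0]))%360),1)
for n,pts in(("side",px(np.array([[648,105],[709,63],[685,138],[743,86]])-[396,0],4.4,(150,255))),("top",px([[195,183],[267,227],[180,215],[246,268]],4.4,(110,135)))):
    P=plane(n,pts,.046)[:,:2]; e=P[3]-P[1]; print(n,"edges",ang(P[1]-P[0]),ang(P[3]-P[2]),"end normal",ang([-e[1],e[0]]),ang([e[1],-e[0]]),"end mid",(P[1]+P[3])/2, "w",np.linalg.norm(e),ang((P[1]+P[3])/2-[.5763,.2545]))
# lever after: metal-part + sleeve edges, top5 & side5 (final.png): edge lines
for n,pts in(("top",px([[190,155],[375,262],[178,182],[358,283]],4.4,(105,140))),("side",px(np.array([[618,130],[685,60],[650,150],[700,90]])-[396,0],4.4,(155,250)))):
    P=plane(n,pts,.075)[:,:2]; print("lever",n,ang(P[1]-P[0]),ang(P[3]-P[2]),"tip mid",(P[1]+P[3])/2,ang((P[1]+P[3])/2-[.5763,.2545]))
E
```

```text
side edges 233.3 240.6 end normal 243.6 63.6 end mid [0.54313662 0.19851049] w 0.020304602491118363 239.4
top edges 239.7 232.8 end normal 245.8 65.8 end mid [0.54392033 0.19636087] w 0.022467436548451087 240.9
lever top 241.1 241.9 tip mid [0.51657832 0.14792187] 240.7
lever side 246.3 249.7 tip mid [0.54365963 0.20824895] 234.8
```

Ten pictures are used up, so the rest of this check uses numbers: brightness profiles across the tab before and after the turn.

```bash
python3 - <<'E'
from h import *
A=np.array([.5763,.2545]); th=np.radians(240.5); e=np.array([np.cos(th),np.sin(th)]); q=np.array([-e[1],e[0]])
s=np.arange(-22,23,2)/1000
print("s mm (+ = ccw)",(s*1e3).astype(int))
for n,f in(("top",("top4","top5")),("side",("side0","side5"))):
  for r in(.042,.048,.054,.064):
    uv=proj(n,np.c_[A+r*e+s[:,None]*q,np.full(len(s),.046)])
    for g in f:
        v=np.load(g+".npz")["p"].max(2).astype(np.float32)
        print(g,r,cv2.remap(v,uv[:,0].astype(np.float32).reshape(1,-1),uv[:,1].astype(np.float32).reshape(1,-1),1)[0].astype(int))
E
```

```text
s mm (+ = ccw) [-22 -20 -18 -16 -14 -12 -10  -8  -6  -4  -2   0   2   4   6   8  10  12
  14  16  18  20  22]
top4 0.042 [179 179 179 177 160  82  66  64  64  64  65  64  64  64  64  66  87 137
 175 177 177 177 176]
top5 0.042 [185 184 184 175 119  55  38  37  44  76 133 146 148 150 151 138 103 141
 181 183 183 183 182]
top4 0.048 [176 161 180 178 167  93  67  64  64  65  65  64  63  64  65  68  88 150
 150 155 175 175 175]
top5 0.048 [182 166 184 147 107  61  37  36  37  78 127 146 147 150 148 126  96 154
 155 160 180 180 181]
top4 0.054 [166 167 175 173 138  67  66  64  64  65  65  65  65  65  65  67  91 149
 170 146 150 171 179]
top5 0.054 [172 173 179 141  90  53  38  37  38  54  66  49  60  58  62  44  84 153
 175 150 154 176 185]
top4 0.064 [ 76  77  79  79  71  63  65  65  65  66  66  64  65  66  66  66  67  59
  62  99 106 110 117]
top5 0.064 [ 79  80  81  82  72  43  36  36  30  12  18  20  20  21  21  27  47  59
  65 102 110 114 121]
side0 0.042 [193 195 200 168  79  76  79  79  73  76  81  79  81  78  79  78 126 169
 190 189 187 186 187]
side5 0.042 [198 200 175 105  59  48  47  48  45  49  47  49  74  81  82  80 121 163
 163 164 163 163 168]
side0 0.048 [186 195 187 109  59  76  79  80  78  80  77  78  78  76  75  77 141 158
 107 180 193 192 188]
side5 0.048 [185 200 148  87  49  50  47  47  48  52  52  61  81  84  83  80 129 161
 163 162 162 163 177]
side0 0.054 [147 155 154  86  56  77  79  75  78  79  74  75  76  76  78  85 143 167
 163 138 140 139 135]
side5 0.054 [150 158 143  79  49  46  47  46  50  49  47  57  79  83  82  85 123 161
 161 161 164 161 148]
side0 0.064 [138 135 136 118  86  83  83  84  78  80  82  87  82  84  83  84 109 134
 137 134 133 134 133]
side5 0.064 [142 138 138 117  76  56  60  62  54  58  58  77  85  84  81  84 113 157
 160 158 163 165 147]
```

```bash
python3 - <<'E'
from h import *
A=np.array([.5763,.2545]); s=np.arange(-25,25.01,.5)/1000
def prof(g,n,r,deg,z):
    th=np.radians(deg); e=np.array([np.cos(th),np.sin(th)]); q=np.array([-e[1],e[0]])
    uv=proj(n,np.c_[A+r*e+s[:,None]*q,np.full(len(s),z)]).astype(np.float32); v=np.load(g+".npz")["p"].max(2).astype(np.float32)
    return cv2.remap(v,uv[:,0].reshape(1,-1),uv[:,1].reshape(1,-1),1)[0]
def span(m): 
    i=np.where(m)[0]; return (s[i[0]]*1e3,s[i[-1]]*1e3) if len(i) else None
c=np.abs(s)<.016
print("tab",[(r,span((prof("top4","top",r,240.5,.046)<115)&c)) for r in(.036,.04,.044,.048,.052,.056)])
print("metal",[(r,span((prof("top5","top",r,240.5,.075)>100)&(np.abs(s)<.009))) for r in(.035,.04,.045,.05)])
print("sleeve",[(r,span((prof("top5","top",r,240.5,.076)<40)&c)) for r in(.08,.09,.1,.11,.115)])
print("sleeve before @179",[(r,span((prof("top0","top",r,179,.076)<45)&c)) for r in(.08,.09,.1,.11,.115)])
E
```

```text
tab [(0.036, (np.float64(-12.5), np.float64(11.0))), (0.04, (np.float64(-12.5), np.float64(11.0))), (0.044, (np.float64(-12.0), np.float64(11.0))), (0.048, (np.float64(-12.5), np.float64(10.5))), (0.052, (np.float64(-13.5), np.float64(10.5))), (0.056, (np.float64(-13.0), np.float64(11.0)))]
metal [(0.035, (np.float64(-5.0), np.float64(8.5))), (0.04, (np.float64(-5.0), np.float64(8.5))), (0.045, (np.float64(-5.0), np.float64(8.5))), (0.05, (np.float64(-5.0), np.float64(8.5)))]
sleeve [(0.08, (np.float64(-6.5), np.float64(6.5))), (0.09, (np.float64(-5.5), np.float64(6.0))), (0.1, (np.float64(-5.0), np.float64(6.5))), (0.11, (np.float64(-5.0), np.float64(6.5))), (0.115, (np.float64(-5.0), np.float64(7.0)))]
sleeve before @179 [(0.08, (np.float64(-6.0), np.float64(9.0))), (0.09, (np.float64(-6.0), np.float64(9.0))), (0.1, (np.float64(-6.0), np.float64(8.5))), (0.11, (np.float64(-6.0), np.float64(8.5))), (0.115, (np.float64(-7.0), np.float64(8.5)))]
```

The lever lies within about 1–2° of the tab, against a 4.6° tolerance. The head is centred to about 2 mm and the arm is clear, so I hand in.

```bash
python3 -c "
from cell import order
print(order.close_job())"
```

```text
the job is handed in; nothing more can be done
None
```

I've handed the job in: the head stands released on the pad about 2 mm off centre, and the lever lies over the set-point tab to about 1–2° by my measurements; the hand-in gave no verdict.

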